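# Break down a clay master into its moulding frames

### The arm

A 6-joint arm with a two-finger parallel gripper is mounted at the origin on the work surface. World frame = base frame: x ahead of the robot, y to its left, z up, the work surface at z = 0. Lengths are in mm, angles in rad, forces in N, time in s.
With the tool pointing down it reaches from about 275 to 850 mm from the base axis. Payload 5.2 kg.
Tool frame: the origin (TCP) lies midway between the tips of the shut fingers; the grasp point (between the pads) lies 19 mm behind it (bot.tcp_to_grasp is the distance from the TCP to the grasp point, in mm); z points along the fingers, y is the direction in which the jaws open and shut (so a half turn about z gives the same grasp; the last joint's range is limited). The gripper opens to 85 mm and grips with 20 to 120 N. Pads are 22 mm wide; open, the fingers measure 114 mm over their backs; the gripper's body (76 mm by 85 mm) begins 54 mm behind the grasp point. The pads swing forward as they close: fully open they stand 13 mm farther back than shut.
Start: joints at [-1.5, 0.259, 1.535, -0, 1.348, -0.203], TCP at [148.736, -529.511, 200.51] pointing down, gripper open.
Joint ranges: [-3.14, 3.14], [-0.91, 2.08], [0.19, 2.58], [-1.22, 4.36], [0.22, 2.71], [-3.12, 3.12]. Speed limits (rad/s): [2.57, 2.57, 3.14, 3.14, 3.14, 3.14].

### API

Orientations are given as [roll, pitch, yaw] about the fixed x, y, z axes, in that order (R = Rz(yaw) Ry(pitch) Rx(roll)).
In Python, from plant import bot, cams, workorder gives the robot as it stands. The module is installed in compiled form; this text tells all that it offers.
- The arm moves only by the tool send_rows, never from a script. Its arguments are lists of equal length, an entry for each row: "slide": the shift along the tool's x, y, z in cm, a list of three; "spin": the turn about the tool's z in degrees. A call has 1 to 20 rows; each row shifts and turns the commanded pose from where the row before left it, along the tool's axes as they then stand; what a row does not reach is not made up. A row lasts 1/10 s, in which the tool goes at most 50 mm and 8.59 degrees, less where a joint would pass 70% of its speed; a pose out of reach is approached as far as the arm can. A call with a gripper value outside its range is refused whole. "claw" is the finger opening in cm, from 0 to 8.54, set as the call begins (left out, the last holds). The fingers move at their own pace and stop on an object; "grip_force" is the grip in N (left out, the last holds). Time passes only in rows, so rows that do not move let the fingers close. It gives the time, the measured TCP pose, the force and the opening at its end, in the units of the state.
- bot.state(): the state, without advancing time (a new reading comes with each control period).
- cams.get_image(name): name is "scene" or "top"; returns a dict with "image" (384x512x3 uint8, blue, green, red), "mtx" (3x3 intrinsics, pixels), "k1" (the pictures are not rectified: a ray, as slopes to the right and down, at radius r is drawn at 1 + k1 r^2 times it, then the intrinsics apply), "extrinsics" (4x4, takes a point from camera to world coordinates). Camera axes: x right, y down, z forward; pixel columns grow to the right and rows downward; lengths in mm; the calibration is good to about 2 mm. A picture is of the moment at which its call begins. There is no depth.
- workorder.job_done(): hands the job in, once; it reports no verdict.
The state is a dict: "time": time; "qpos": joint angles; "joint_vel": joint speeds; "effort": joint torques, N m; "tcp_pos": TCP position; "tool_rot": TCP orientation; "force": force on the tool from outside, world axes, zero at the start; "torque": the same for the moment, N m; "grip_width": opening from 0.0 (shut) to 1.0 (fully open).
Only numpy, scipy, OpenCV 4.12 (cv2) and the standard library are available. Lean on these libraries where they do the work, as an engineer would, in place of code of your own. Each camera call takes 0.05 s, during which the arm holds its last target. There are 200 camera calls.

### The job

The clay master figure on the banding wheel has been cut into four loose sections, stacked from the bottom up: plinth, robe, torso, head. Take it apart from the top and stand each section the right way up in the middle of the floor of its own moulding frame, ready for casting: the head in the small square frame, the torso in the large square frame, the robe in the round frame, and the plinth in the oblong frame with its long sides parallel to the frame's long sides. Set the sections down rather than dropping or toppling them, and do not knock the finished figure standing on the desk.

Things in the scene. Friction and masses are not known exactly. Their poses are not given: they have to be found in the camera images.
- head: Top section of the brown clay figure: a round head with a topknot, 36 mm diameter (upright-sided from 11 to 23 mm above its underside, narrowing to 26 mm diameter at the foot), 38 mm high with the topknot. About 60 g. Origin: centre of its flat underside, z up.
- torso: Second section: a rounded clay block with shoulders and folded arms, 38 mm along its x, 52 mm along its y, 32 mm high. About 100 g. Origin: centre of its flat underside, z up. It stands loose on the robe, the head stands loose on it.
- robe: Third section: a fluted clay drum (skirt of the robe), 58 mm diameter, 34 mm high, upright sides. About 140 g. Origin: centre of its flat underside, z up. Stands loose on the plinth.
- plinth: Lowest section: a rectangular clay slab, 108 mm along its x, 60 mm along its y, 30 mm high. About 240 g. Origin: centre of its flat underside, z up. Stands loose on the banding wheel.
- banding_wheel: The sculptor's turntable under the figure, fixed (does not turn): flat aluminium disc 140 mm in diameter on a green foot, its top 45 mm above the desk. Origin: centre of its underside on the desk, z up.
- small_square_frame: Smallest of the plywood moulding frames, for the head: an open-topped square box, 98 x 98 mm inside, walls 9 mm thick. Fixed. Origin: middle of the underside of its white baseboard, z up. Board 6 mm thick, so the inner floor is 6 mm above the origin; walls 42 mm high above that floor (rim 48 mm above the origin). x and y run along its walls.
- big_square_frame: Larger square plywood moulding frame, for the torso: open-topped, 124 x 124 mm inside, walls 9 mm thick. Fixed. Origin: middle of the underside of its white baseboard, z up. Board 6 mm thick, so the inner floor is 6 mm above the origin; walls 42 mm high above that floor (rim 48 mm above the origin). x and y run along its walls.
- round_frame: Moulding frame made of a length of grey plastic pipe, for the robe: open-topped, 128 mm inside diameter, wall 6 mm thick. Fixed. Origin: middle of the underside of its white baseboard, z up. Board 6 mm thick, so the inner floor is 6 mm above the origin; walls 42 mm high above that floor (rim 48 mm above the origin). 
- long_frame: Oblong plywood moulding frame, for the plinth: open-topped, 176 mm inside along its x, 116 mm inside along its y, walls 9 mm thick. Fixed. Origin: middle of the underside of its white baseboard, z up. Board 6 mm thick, so the inner floor is 6 mm above the origin; walls 42 mm high above that floor (rim 48 mm above the origin). 
- finished_figure: A finished clay figurine with a pointed hat that stands on the desk, near its middle towards the far side, among the frames: 40 mm wide at the foot, 80 mm high, loose. To be left standing where it is. Origin: centre of its underside, z up.
There are look-alikes about, which are no part of the job. What is shaped like the head but purple is not meant.

How it is judged (in metres and radians):
At the end, for the whole second after the job is handed in: Head in small square, torso in large square, robe in round, plinth in oblong frame: each upright (0.1 rad) on the frame's floor, centre within 12 mm of the frame's centre, released and at rest; the plinth's long sides parallel to the frame's within 0.2 rad (horizontal distance between head and small_square_frame below 0.012 m and z of head in the frame of small_square_frame between 0.003 and 0.01 m and angle between each of head, torso, robe, plinth's own z axis and vertical below 0.1 rad and linear speed of each of head, torso, robe, plinth below 0.02 m/s and angular speed of each of head, torso, robe, plinth below 0.2 rad/s and horizontal distance between torso and big_square_frame below 0.012 m and z of torso in the frame of big_square_frame between 0.003 and 0.01 m and horizontal distance between robe and round_frame below 0.012 m and z of robe in the frame of round_frame between 0.003 and 0.01 m and horizontal distance between plinth and long_frame below 0.012 m and z of plinth in the frame of long_frame between 0.003 and 0.01 m and angle between the x axis of plinth and the x axis of long_frame, either way round below 0.2 rad); the robot touches nothing.
It fails at once if a section is dropped (falls freely from more than about 20 mm) ((linear speed of head above 0.62 m/s and contact force between head and the fingers below 0.05 N) or (linear speed of torso above 0.62 m/s and contact force between torso and the fingers below 0.05 N) or (linear speed of robe above 0.62 m/s and contact force between robe and the fingers below 0.05 N) or (linear speed of plinth above 0.62 m/s and contact force between plinth and the fingers below 0.05 N)).
It fails at once if a section is toppled (tilted by more than about 45 degrees) (angle between any of head, torso, robe, plinth's own z axis and vertical above 0.8 rad).
It fails at once if the finished figure is knocked (moved by more than 20 mm or tipped over) (distance of finished_figure from where it was at the start of the episode above 0.02 m or angle between finished_figure's own z axis and vertical above 0.3 rad).
It also fails if it takes over 134 s, if anything falls off the work surface, if the arm or the gripper's body presses on something with over 40 N, if the wrist force passes 120 N, or if a joint passes its speed limit or range.

## Working session

There is one attempt and no reset: what is moved stays moved. The work goes in short steps, Python scripts to look and compute and a tool call to move; the robot and the scene stay as the last step left them, time stands still between calls to the robot, and variables do not carry over. Pictures are saved under pics/ and viewed, about 12 in all and at most 16, crops included, and the job is handed in when it is done.

Besides the shell and the picture viewer there is one more tool, called in YAML: its name, and indented under it one key for each argument. send_rows: Moves the arm, as the interface text tells. Its arguments: {"type":"object","properties":{"slide":{"type":"array","items":{"type":"array","items":{"type":"number"}}},"spin":{"type":"array","items":{"type":"number"}},"claw":{"type":"number"},"grip_force":{"type":"number"}},"required":["slide","spin"]}

```bash
mkdir -p pics
cat > h.py <<'E'
import numpy as np, cv2
from plant import bot, cams, workorder
def grab(name,tag):
    d=cams.get_image(name); np.savez(f'pics/{tag}.npz',**d); cv2.imwrite(f'pics/{tag}.png',d['image']); return d
def ray(d,u,v):
    K=d['mtx'];x=np.array([(u-K[0,2])/K[0,0],(v-K[1,2])/K[1,1]]);k=float(d['k1'])
    p=x.copy()
    for _ in range(30): p=x/(1+k*(p@p))
    E=d['extrinsics'];return E[:3,3],E[:3,:3]@np.array([p[0],p[1],1])
def at(d,u,v,z):
    o,r=ray(d,u,v);return (o+r*(z-o[2])/r[2])
def proj(d,P):
    E=d['extrinsics'];K=d['mtx'];c=E[:3,:3].T@(np.array(P,float)-E[:3,3]);s=c[:2]/c[2];s=s*(1+float(d['k1'])*(s@s))
    return np.array([K[0,0]*s[0]+K[0,2],K[1,1]*s[1]+K[1,2]])
def load(tag): return dict(np.load(f'pics/{tag}.npz'))
E
python3 - <<'E'
from h import *
a=grab('top','top0');b=grab('scene','scene0')
for d in(a,b):print(d['mtx'],d['k1'],d['extrinsics'].round(3))
for n in('top0','scene0'):
    im=cv2.imread(f'pics/{n}.png');cv2.imwrite(f'pics/{n}_b.png',cv2.resize(im,(800,600),interpolation=cv2.INTER_CUBIC))
print(bot.state())
E
```

```text
[[456.9884178    0.         258.02418981]
 [  0.         456.9884178  198.72922238]
 [  0.           0.           1.        ]] -0.166834034482995 [[-1.500000e-02 -9.780000e-01  2.080000e-01  2.717000e+02]
 [-1.000000e+00  1.500000e-02 -4.000000e-03  6.833600e+01]
 [ 0.000000e+00 -2.080000e-01 -9.780000e-01  1.433079e+03]
 [ 0.000000e+00  0.000000e+00  0.000000e+00  1.000000e+00]]
[[380.16219649   0.         258.07078341]
 [  0.         380.16219649 194.74636207]
 [  0.           0.           1.        ]] 0.031023229478001846 [[-6.830000e-01  5.350000e-01 -4.980000e-01  1.080486e+03]
 [ 7.300000e-01  5.180000e-01 -4.460000e-01  5.385820e+02]
 [ 2.000000e-02 -6.680000e-01 -7.440000e-01  9.050590e+02]
 [ 0.000000e+00  0.000000e+00  0.000000e+00  1.000000e+00]]
{'time': 0.1, 'qpos': array([-1.49976939e+00,  2.59298509e-01,  1.53596848e+00,  1.47918984e-05,
        1.34800062e+00, -2.02823161e-01]), 'joint_vel': array([ 0.00160678, -0.00148583, -0.00128112, -0.0009416 , -0.00072575,
        0.00245923]), 'effort': array([ 3.36034667e-03, -4.46966565e+01, -2.91246128e+01, -1.00416946e-04,
        6.28030772e-03, -1.89256184e-06]), 'tcp_pos': array([ 148.72015705, -528.97125326,  199.7446587 ]), 'tool_rot': array([-3.13995493e+00, -3.51521154e-04,  2.73846532e-01]), 'force': array([-0.22133582, -0.48283979,  0.06257822]), 'torque': array([ 0.01789575, -0.0039471 ,  0.0199544 ]), 'grip_width': 0.9997338141120896}
```

View pics/top0_b.png

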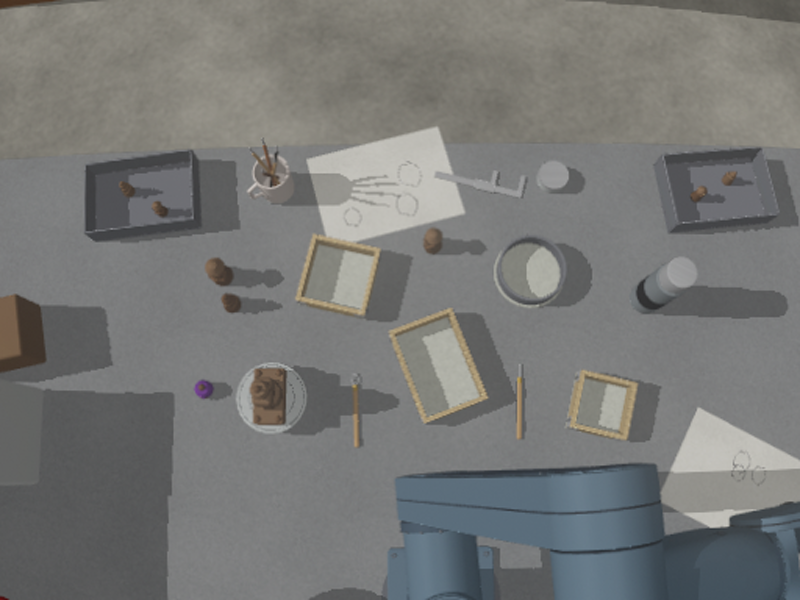

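View pics/scene0_b.png

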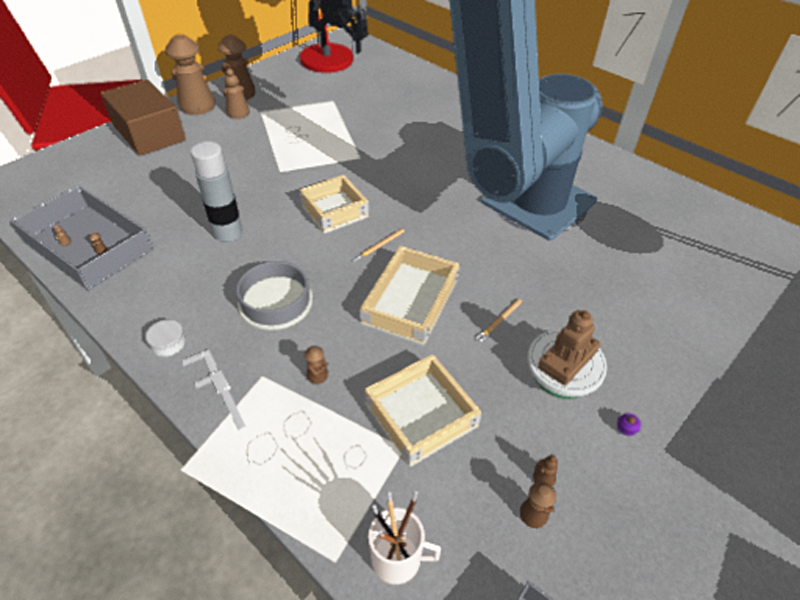

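Top picture (800x600 px): figure on the wheel at (271,398). Frames: small square (603,405), large square (340,276), oblong (438,366) and round (530,271). The finished figure is at (432,240).

Possible mix-ups for the head: purple ball (204,388), brown figurines (218,270) and (231,302), and small pieces in the trays. My choice is the brown stack on the wheel. Next, close crops.

```bash
cat > mk.py <<'E'
from h import *
def tile(im,cx,cy,s,w=400,h=300):
    x0=int(cx-w/s/2);y0=int(cy-h/s/2);c=im[y0:y0+int(h/s),x0:x0+int(w/s)]
    t=cv2.resize(c,(w,h),interpolation=cv2.INTER_CUBIC)
    for k in range(0,int(w/s),10):
        cv2.line(t,(int(k*s),0),(int(k*s),5),(0,0,255),1);cv2.putText(t,str(x0+k),(int(k*s),14),0,.3,(0,0,255),1)
    for k in range(0,int(h/s),10):
        cv2.line(t,(0,int(k*s)),(5,int(k*s)),(0,0,255),1);cv2.putText(t,str(y0+k),(7,int(k*s)+4),0,.3,(0,0,255),1)
    return t
E
python3 - <<'E'
from mk import *
a=cv2.imread('pics/top0.png');b=cv2.imread('pics/scene0.png')
f=[tile(a,386,259,4),tile(a,217,176,4),tile(a,339,173,4),tile(a,280,234,4)]
cv2.imwrite('pics/f.png',np.vstack([np.hstack(f[:2]),np.hstack(f[2:])]))
cv2.imwrite('pics/g.png',np.hstack([tile(a,173,250,8,400,560),tile(b,364,225,7,400,560)]))
E
```

```text
(no output)
```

View pics/f.png

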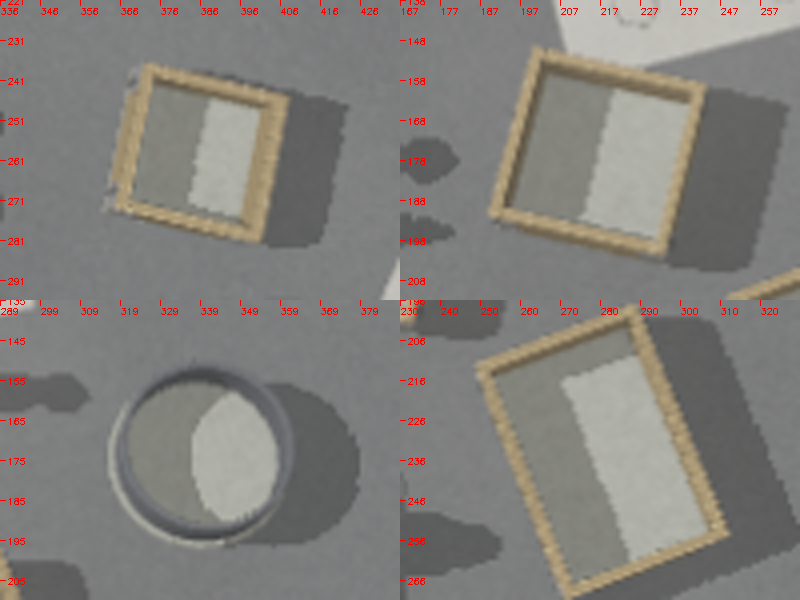

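View pics/g.png

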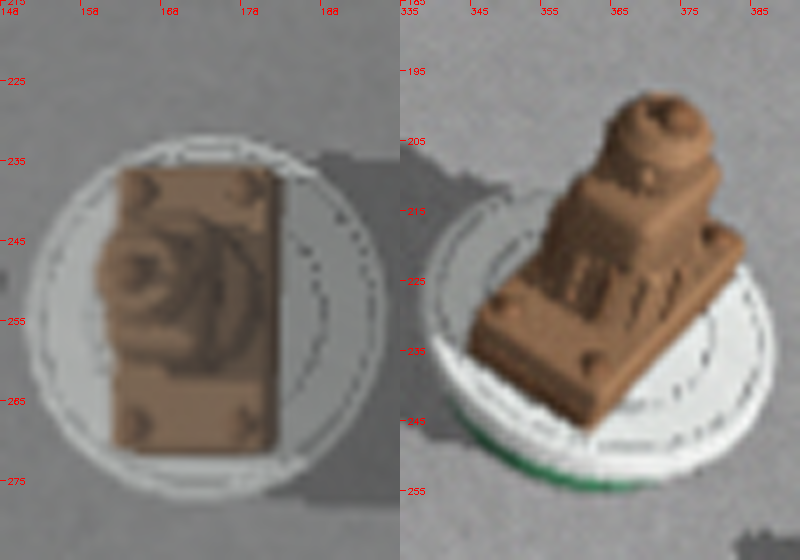

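Crops show the rim corners of all four frames and the plinth top (crop px (118,168)-(266,442)). The stack is brown and the topknot sits at (142,268) in the top crop and (660,110) in the scene crop. Next I fit the models.

```bash
cat > fit.py <<'E'
from mk import *
from scipy.optimize import least_squares
def px(x0,y0,s,pts): return np.array([[x0+(x+.5)/s-.5,y0+(y+.5)/s-.5] for x,y in pts])
def rect(x,y,w,lx,ly,z):
    c,s=np.cos(w),np.sin(w)
    return [(x+c*a*lx/2-s*b*ly/2,y+s*a*lx/2+c*b*ly/2,z) for a,b in((1,1),(1,-1),(-1,-1),(-1,1))]
def fitrect(d,q,lx,ly,z,w0):
    m=np.mean([at(d,*p,z) for p in q],0)
    f=lambda p:np.concatenate([proj(d,P)-u for P,u in zip(rect(*p[:2],p[2]/100,lx,ly,z),q)])
    r=least_squares(f,[m[0],m[1],w0*100]);return r.x[:2].tolist()+[r.x[2]/100],np.abs(r.fun).max()
def circ(x,y,r,z):return [(x+r*np.cos(t),y+r*np.sin(t),z) for t in np.linspace(0,2*np.pi,49)]
def fitcirc(d,q,r,z):
    # q points on circle
    W=np.array([at(d,*p,z)[:2] for p in q])
    s=least_squares(lambda p:np.hypot(*(W-p).T)-r,W.mean(0));return s.x,np.abs(s.fun).max()
def draw(im,d,P,col,k=1):
    q=np.array([proj(d,p) for p in P]);q=((q+.5)*4-.5).round().astype(int)
    cv2.polylines(im,[q.reshape(-1,1,2)],True,col,1)
E
python3 - <<'E'
from fit import *
d=load('top0');e=load('scene0')
# corners order: (+x,+y)=TL,(+x,-y)=TR,BR,BL in image
S=fitrect(d,px(336,221,4,[(146,64),(289,96),(261,241),(117,210)]),116,116,48,-.2)
B=fitrect(d,px(167,138,4,[(137,48),(306,86),(260,256),(89,214)]),142,142,48,-.2)
# long frame: its x = image vertical-ish
L=fitrect(d,px(230,196,4,[(75,65),(234,5),(330,235),(172,298)]),194,134,48,.3)
R=fitcirc(d,px(289,135,4,[(117,150),(294,150),(205,61),(207,239)]),70,48)
P=fitrect(d,px(148,215,8,[(118,168),(268,166),(267,444),(112,447)]),108,60,75,0)
W=fitcirc(d,px(148,215,8,[(25,316),(387,316),(206,133),(206,500)]),70,45)
for n,v in zip('SBLRPW',(S,B,L,R,P,W)):print(n,v)
t=px(148,215,8,[(142,268)])[0];s=px(335,185,7,[(260,110)])[0]
o,r=ray(d,*t);o2,r2=ray(e,*s);k=np.linalg.lstsq(np.stack([r,-r2],1),o2-o,rcond=None)[0];print('knot',o+r*k[0],o2+r2*k[1])
im={}
for n,dd in(('top',d),('scene',e)):
    I=cv2.resize(dd['image'],None,fx=4,fy=4,interpolation=cv2.INTER_CUBIC)
    for F,lx,ly in((S,98,98),(B,124,124),(L,176,116)):
        draw(I,dd,rect(*F[0],lx+18,ly+18,48),(0,0,255));draw(I,dd,rect(*F[0],lx,ly,6),(255,0,0))
    draw(I,dd,circ(*R[0],70,48),(0,0,255));draw(I,dd,circ(*R[0],64,6),(255,0,0))
    draw(I,dd,circ(*W[0],70,45),(255,255,0));draw(I,dd,rect(*P[0],108,60,75),(0,0,255));draw(I,dd,rect(*P[0],108,60,45),(255,0,0))
    im[n]=I
def c(I,cx,cy,w=266,h=300):return I[cy*4-h//2:cy*4+h//2,cx*4-w//2:cx*4+w//2]
t=im['top'];s=im['scene']
cv2.imwrite('pics/ov.png',np.vstack([np.hstack([c(t,386,259),c(t,217,176),c(t,339,173)]),np.hstack([c(t,280,234),c(t,173,250),c(s,364,225)])]))
cv2.imwrite('pics/ov2.png',np.vstack([np.hstack([c(s,215,130),c(s,270,260),c(s,176,190)]),np.hstack([c(s,263,188),c(s,364,225),c(s,200,230)])]))
E
```

```text
S ([372.4928561777521, -327.8799592040116, np.float64(-0.2493152409737597)], np.float64(0.4958185771916419))
B ([644.2995331707101, 193.7215671908332, np.float64(-0.2578160314654221)], np.float64(0.6050641902646987))
L ([458.49289220355763, -3.1683331867909246, np.float64(0.36473373436687156)], np.float64(0.7281560418526851))
R (array([ 649.23721453, -197.27183061]), np.float64(2.8916033371543364))
P ([399.6992583243595, 324.56859019667735, np.float64(0.005456128165861768)], np.float64(0.6901004225636029))
W (array([398.74415023, 324.65150431]), np.float64(0.18294041710335307))
knot [403.39159881 323.08277937 175.04937663] [403.24301905 323.39125337 175.09628824]
```

View pics/ov.png

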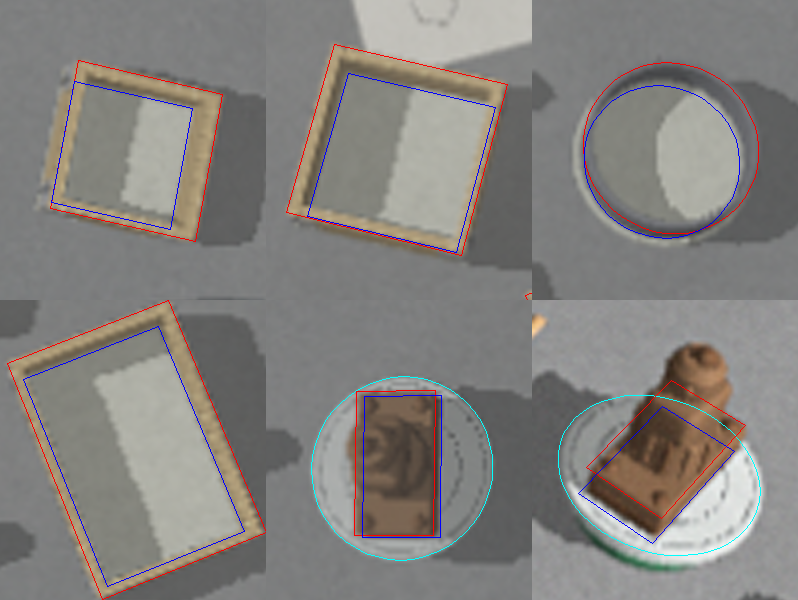

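View pics/ov2.png

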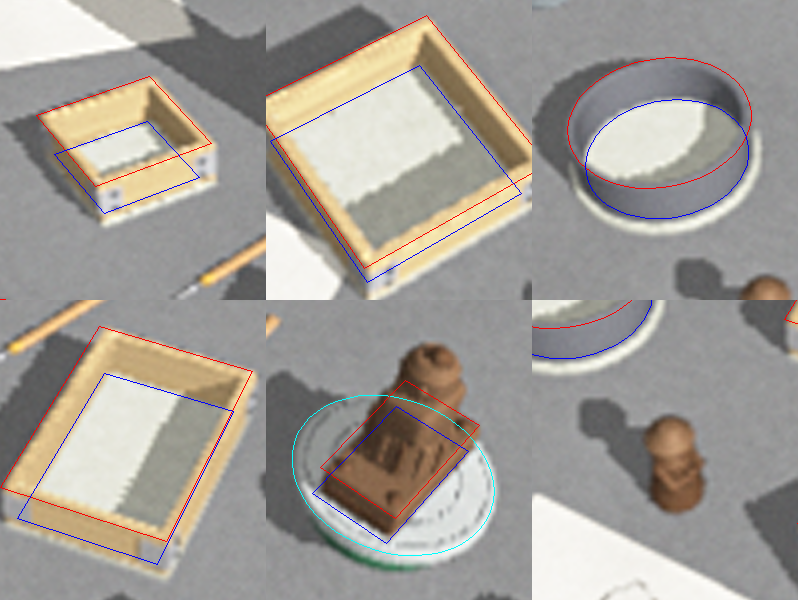

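The overlays agree to 2–3 mm in both views:

| Item | x (mm) | y (mm) | yaw (rad) |
|---|---|---|---|
| Stack | ≈400 | 324 | 0 |
| Small square frame | 372.5 | -328 | – |
| Large square frame | 644 | 194 | – |
| Round frame | 649 | -197 | – |
| Oblong frame | 458 | -3 | 0.365 |

With tool yaw 0, tool x = world x, tool y = -world y and tool z is down. I'm starting to move.

send_rows:
  slide:
    - [0,0,-1]
    - [0,0,-2]
    - [0,0,-2]
    - [0.5,-1.5,0]
    - [1.0,-3.0,0]
    - [1.1,-3.6,0]
    - [1.1,-3.6,0]
    - [1.1,-3.6,0]
    - [1.1,-3.6,0]
    - [1.1,-3.6,0]
    - [1.1,-3.6,0]
    - [1.1,-3.6,0]
    - [1.1,-3.6,0]
    - [1.1,-3.6,0]
    - [1.1,-3.6,0]
    - [1.1,-3.6,0]
    - [1.1,-3.6,0]
    - [1.1,-3.6,0]
    - [1.1,-3.6,0]
    - [1.1,-3.6,0]
  spin: [5.2,5.3,5.2,0,0,0,0,0,0,0,0,0,0,0,0,0,0,0,0,0]
  claw: 6.5
  grip_force: 25

```text
time: 2.1
tcp_pos: [328.8, 57.1, 250.5]
tool_rot: [3.141, -0.0, -0.0]
force: [0.5, 0.7, 0.0]
grip_width: 0.765
```

send_rows:
  slide:
    - [1.0,-3.6,0]
    - [1.0,-3.6,0]
    - [1.0,-3.6,0]
    - [1.0,-3.6,0]
    - [1.0,-3.6,0]
    - [1.0,-3.6,0]
    - [0.8,-2.8,0]
    - [0.5,-1.5,0]
    - [0,-0.7,0]
    - [0,0,2]
    - [0,0,2]
    - [0,0,2]
    - [0,0,1.5]
    - [0,0,1]
    - [0,0,0]
  spin: [0,0,0,0,0,0,0,0,0,0,0,0,0,0,0]

```text
time: 3.6
tcp_pos: [401.0, 320.2, 164.4]
tool_rot: [3.14, 0.003, -0.001]
force: [-0.1, 0.1, 0.1]
grip_width: 0.761
```

Run:
```python
from mk import *
a=grab('top','t1')['image'];b=grab('scene','s1')['image']
cv2.imwrite('pics/v1.png',np.hstack([tile(a,173,245,6,400,400),tile(b,364,215,6,400,400)]))
print(bot.state()['tcp_pos'],bot.tcp_to_grasp)
```

```text
[402.20600875 321.10168813 166.04828879] 18.700000000000003
```

View pics/v1.png

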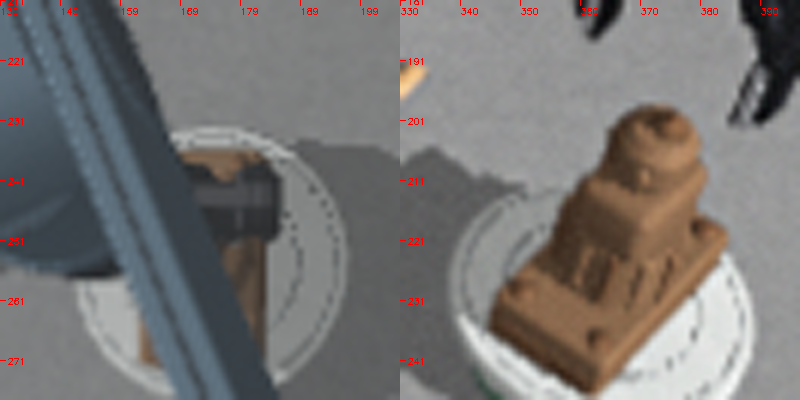

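Run:
```python
from mk import *
d=load('s1');t=load('t1')
for P in [(402,322,166),(402,322-33,172),(402,322+33,172),(402,322,179),(400,324,75)]:print(P,proj(d,P),proj(t,P))
for z in(172,178,185,200):print(z,[at(d,u,v,z).round() for u,v in((362,196),(387,201))])
b=d['image'];cv2.imwrite('pics/v2.png',tile(b,372,190,7,560,560))
```

```text
(402, 322, 166) [370.6509006  202.05753728] [166.32563217 248.88842458]
(402, 289, 172) [360.24845748 193.89705008] [177.63918279 248.57267082]
(402, 355, 172) [382.53046587 207.37619284] [154.23025274 248.75642951]
(402, 322, 179) [371.8734425  198.73343541] [165.406516   248.41400262]
(400, 324, 75) [363.75738963 223.5966362 ] [171.61224577 252.63288762]
172 [array([405., 296., 172.]), array([375., 352., 172.])]
178 [array([411., 298., 178.]), array([381., 354., 178.])]
185 [array([417., 301., 185.]), array([388., 355., 185.])]
200 [array([431., 306., 200.]), array([402., 359., 200.])]
```

View pics/v2.png

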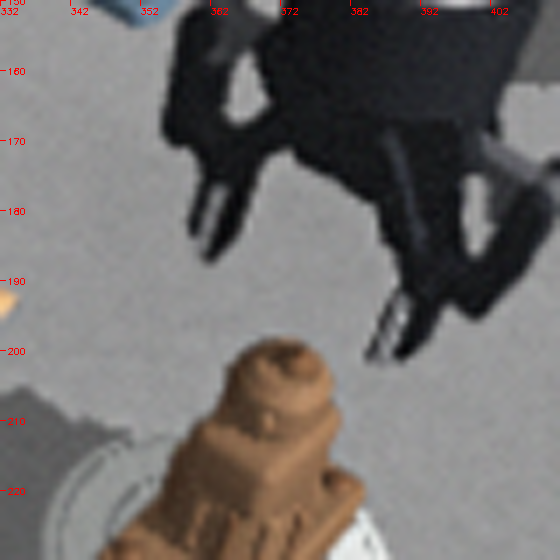

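The top view is mostly blocked by the arm. In the scene crop the fingertips are at (361,187) and (386,201), which is higher than TCP z=166 would suggest. Lowering 2 cm is safe either way, so I'll do that and look again.

send_rows:
  slide:
    - [0,-0.1,1]
    - [0,-0.1,1]
    - [0,0,0]
    - [0,0,0]
    - [0,0,0]
  spin: [0,0,0,0,0]

```text
time: 4.2
tcp_pos: [402.0, 323.6, 145.7]
tool_rot: [-3.141, -0.0, -0.0]
force: [0.1, 0.5, 0.2]
grip_width: 0.765
```

Run:
```python
from mk import *
d=grab('scene','s2');b=d['image']
t=tile(b,372,195,7,560,560)
cv2.imwrite('pics/v3.png',t)
print(bot.state()['tcp_pos'],bot.state()['qpos'])
```

```text
[402.13852638 323.57198402 145.81212487] [ 4.61214291e-01  2.42495878e-01  1.69700643e+00 -8.97174300e-06
  1.20152598e+00  2.03215260e+00]
```

View pics/v3.png

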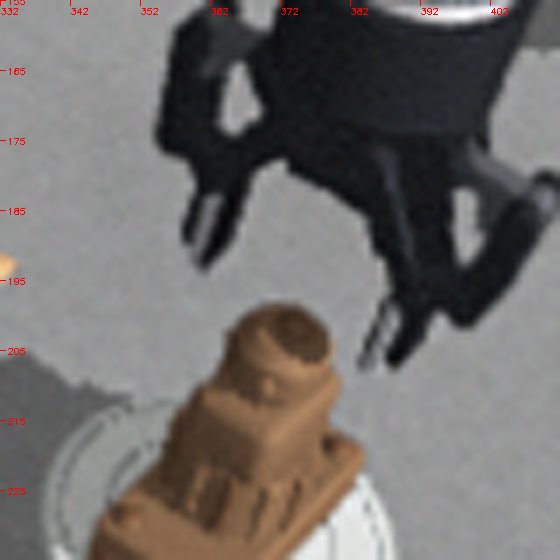

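Tips are now at (360.5,193) and (385,207), and the head at (372,200). That puts the open fingertips at about z≈172, some 25 mm above the TCP. Opened to 65 mm, the fingers straddle the stack with room to spare, so I'll descend further and look.

send_rows:
  slide:
    - [0,0,1]
    - [0,0,1]
    - [0,0,0.5]
    - [0,0,0]
    - [0,0,0]
    - [0,0,0]
  spin: [0,0,0,0,0,0]

```text
time: 4.85
tcp_pos: [402.2, 323.5, 120.7]
tool_rot: [-3.141, -0.0, -0.0]
force: [0.3, 0.1, -0.1]
grip_width: 0.761
```

Run:
```python
from mk import *
d=grab('scene','s3');b=d['image']
cv2.imwrite('pics/v4.png',tile(b,372,200,8,560,560))
s=bot.state();print(s['tcp_pos'],s['force'],s['grip_width'])
```

```text
[402.18747898 323.5654784  120.82573589] [ 0.21523792  0.06497209 -0.32364068] 0.7608188054371824
```

View pics/v4.png

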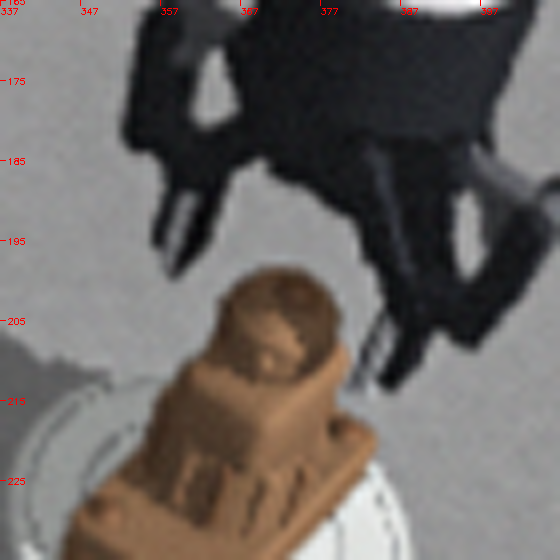

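Tips are at (359,199.5) and (383.5,213), level with the middle of the head, so z≈150. The fingers really do end about 30 mm above the reported TCP. This is a good grasp height, so I'll close on the head.

send_rows:
  slide:
    - [0,0,0.2]
    - [0,0,0]
    - [0,0,0]
    - [0,0,0]
    - [0,0,0]
    - [0,0,0]
    - [0,0,0]
    - [0,0,0]
  spin: [0,0,0,0,0,0,0,0]
  claw: 3.0
  grip_force: 25

```text
time: 5.7
tcp_pos: [402.1, 323.5, 118.7]
tool_rot: [-3.141, -0.0, -0.0]
force: [-1.1, -0.3, 2.4]
grip_width: 0.394
```

Run:
```python
from mk import *
d=grab('scene','s4');b=d['image']
cv2.imwrite('pics/v5.png',tile(b,370,202,8,560,560))
s=bot.state();print(s['tcp_pos'],s['force'],s['grip_width'])
```

```text
[402.04218075 323.49702879 118.66206483] [-0.19995795 -0.02495543  2.61937326] 0.39837612546872964
```

View pics/v5.png

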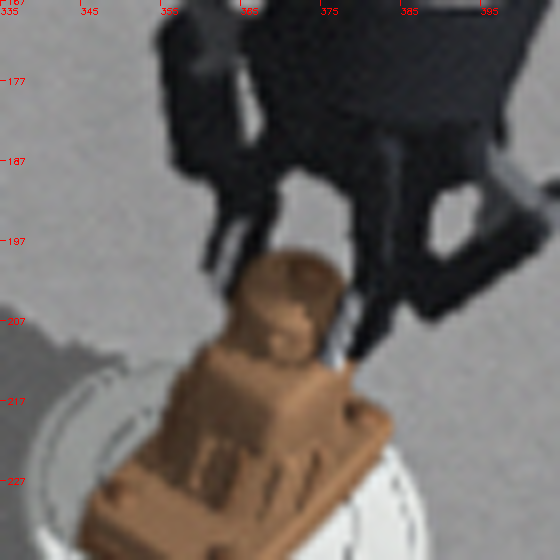

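The fingertips (about (378,211)) hold the upper part of the head: the gap reads 33.6 mm and there is an upward push of 2.5 N. I'll reopen, go 6 mm lower and regrip.

send_rows:
  slide:
    - [0,0,0]
    - [0,0,0]
    - [0,0,0.0]
    - [0,0,0.3]
    - [0,0,0.3]
    - [0,0,0]
    - [0,0,0]
  spin: [0,0,0,0,0,0,0]
  claw: 5.0

```text
time: 6.45
tcp_pos: [401.8, 323.4, 112.3]
tool_rot: [3.141, 0.0, -0.0]
force: [0.7, 0.0, 0.8]
grip_width: 0.588
```

send_rows:
  slide:
    - [0,0,0]
    - [0,0,0]
    - [0,0,0]
    - [0,0,0]
    - [0,0,0]
    - [0,0,0]
    - [0,0,0]
  spin: [0,0,0,0,0,0,0]
  claw: 3.0

```text
time: 7.15
tcp_pos: [402.1, 323.5, 112.7]
tool_rot: [-3.141, -0.0, -0.0]
force: [0.0, 0.5, 1.1]
grip_width: 0.403
```

send_rows:
  slide:
    - [0,0,-0.3]
    - [0,0,-0.7]
    - [0,0,-1.5]
    - [0,0,-2.5]
    - [0,0,-3]
    - [0,0,-3]
    - [0,0,-1]
    - [0,0,0]
    - [0,0,0]
    - [0,0,0]
  spin: [0,0,0,0,0,0,0,0,0,0]

```text
time: 8.15
tcp_pos: [400.9, 322.9, 230.7]
tool_rot: [3.14, 0.003, -0.0]
force: [0.3, 0.5, -0.5]
grip_width: 0.403
```

Run:
```python
from mk import *
d=grab('scene','s5');b=d['image'];e=grab('top','t5')
cv2.imwrite('pics/v6.png',np.hstack([tile(b,370,195,6,400,560),tile(e['image'],173,245,6,400,560)]))
s=bot.state();print(s['tcp_pos'],s['force'],s['grip_width'])
```

```text
[401.19586602 323.04546718 231.00905571] [-0.08267862  0.36739944 -0.52062298] 0.3999995558967225
```

View pics/v6.png

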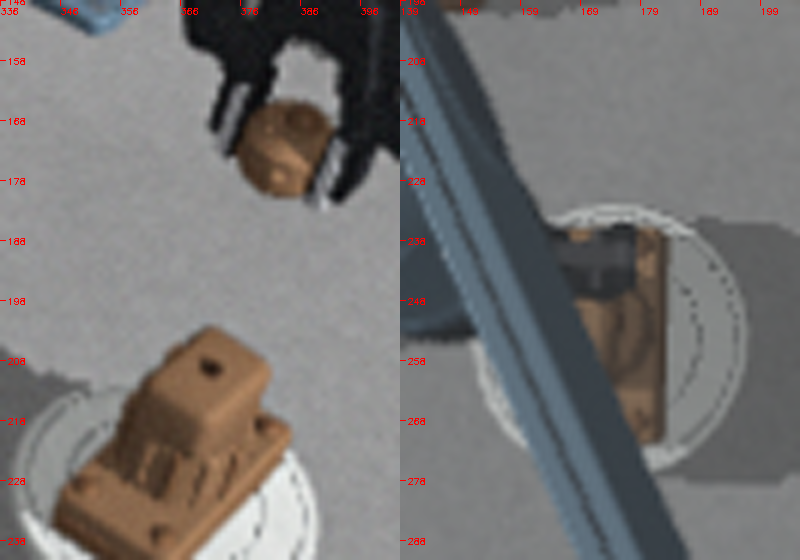

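The head is off the stack, hanging upright in the jaws at (384,172), and the wrist reads -0.5 N, which matches its weight. The torso top with its centre dot is at (370.8,208.9). When gripped, the head's base is at TCP+28 mm. I'll carry it to the small square frame.

send_rows:
  slide:
    - [-0.1,1.2,0]
    - [-0.1,2.4,0]
    - [-0.2,3.6,0]
    - [-0.2,3.6,0]
    - [-0.2,3.6,0]
    - [-0.2,3.6,0]
    - [-0.2,3.6,0]
    - [-0.2,3.6,0]
    - [-0.2,3.6,0]
    - [-0.2,3.6,0]
    - [-0.2,3.6,0]
    - [-0.2,3.6,0]
    - [-0.2,3.6,0]
    - [-0.2,3.6,0]
    - [-0.2,3.6,0]
    - [-0.2,3.6,0]
    - [-0.1,3.6,0]
    - [0,3.6,0]
    - [0,2.4,0]
    - [0,1.6,0]
  spin: [0,0,0,0,0,0,0,0,0,0,0,0,0,0,0,0,0,0,0,0]

```text
time: 10.25
tcp_pos: [369.6, -330.4, 231.9]
tool_rot: [-3.141, 0.001, -0.002]
force: [0.2, -0.0, -0.5]
grip_width: 0.4
```

send_rows:
  slide:
    - [0,0,1]
    - [0,0,2]
    - [0,0,3]
    - [0,0,3]
    - [0,0,3]
    - [0,0,3]
    - [0,0,3]
    - [0,0,2]
    - [0,0,2]
    - [0,0,1]
    - [0,0,0.5]
    - [0,0,0.5]
    - [0,0,0]
    - [0,0,0]
  spin: [0,0,0,0,0,0,0,0,0,0,0,0,0,0]

```text
time: 11.65
tcp_pos: [371.1, -328.9, -6.9]
tool_rot: [3.141, -0.001, -0.0]
force: [-0.2, -0.1, 0.1]
grip_width: 0.399
```

Run:
```python
from mk import *
d=grab('scene','s6');b=d['image'];e=grab('top','t6')
cv2.imwrite('pics/v7.png',np.hstack([tile(b,215,130,6,400,480),tile(e['image'],386,259,6,400,480)]))
s=bot.state();print(s['tcp_pos'],s['force'],s['grip_width'])
q=load('s5');print('torso top',at(q,370.75,208.9,141))
for P in((372.5,-328,6),(372.5,-328,44),(372.5,-328,84)):print(proj(d,P),proj(e,P))
```

```text
[ 371.10828533 -328.99695442   -6.83672214] [ 0.46325792  0.30835972 -1.27973368] 0.4010137347159719
torso top [399.50611449 327.67987665 141.        ]
[212.90639719 133.48763152] [382.98324247 259.7933567 ]
[212.17485016 125.21025448] [386.27210311 258.82350078]
[211.36970495 116.11528375] [389.92278626 257.74449818]
```

View pics/v7.png

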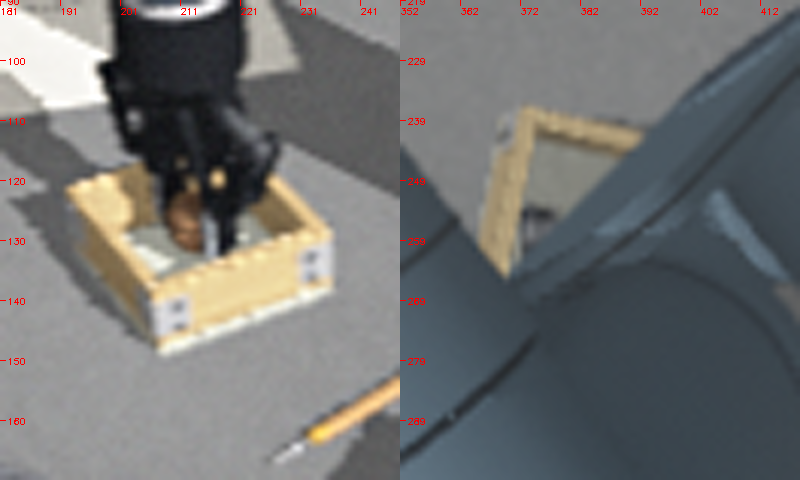

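The head is inside the small frame at about (212,128), centred as expected and not yet touching. I'll lower it gently, watching the force.

send_rows:
  slide:
    - [0,0,0.4]
    - [0,0,0.4]
    - [0,0,0.3]
    - [0,0,0.1]
    - [0,0,0]
    - [0,0,0]
  spin: [0,0,0,0,0,0]

```text
time: 12.35
tcp_pos: [370.8, -328.6, -19.6]
tool_rot: [-3.141, 0.0, -0.0]
force: [-0.0, -0.3, -0.8]
grip_width: 0.402
```

send_rows:
  slide:
    - [0,0,0.1]
    - [0,0,0.1]
    - [0,0,0.1]
    - [0,0,0]
    - [0,0,0]
  spin: [0,0,0,0,0]

```text
time: 12.85
tcp_pos: [370.8, -328.6, -22.3]
tool_rot: [3.141, -0.0, -0.0]
force: [-1.3, 1.3, 3.9]
grip_width: 0.4
```

Contact came exactly at the predicted -22.3. I'll release and rise.

send_rows:
  slide:
    - [0,0,0]
    - [0,0,0]
    - [0,0,0]
    - [0,0,0]
    - [0,0,-0.5]
    - [0,0,-1]
    - [0,0,-2]
    - [0,0,-3]
    - [0,0,-4]
    - [0,0,-4]
    - [0,0,-4]
    - [0,0,-3]
    - [0,0,-2]
    - [0,0,-1]
  spin: [0,0,0,0,0,0,0,0,0,0,0,0,0,0]
  claw: 5.8

```text
time: 14.25
tcp_pos: [371.3, -329.2, 225.7]
tool_rot: [3.138, -0.003, -0.0]
force: [0.8, 0.1, -0.5]
grip_width: 0.679
```

send_rows:
  slide:
    - [0.1,-1.2,0]
    - [0.1,-2.4,0]
    - [0.2,-3.6,0]
    - [0.2,-3.6,0]
    - [0.2,-3.6,0]
    - [0.2,-3.6,0]
    - [0.2,-3.6,0]
    - [0.2,-3.6,0]
    - [0.2,-3.6,0]
    - [0.2,-3.6,0]
    - [0.2,-3.6,0]
    - [0.2,-3.6,0]
    - [0.2,-3.6,0]
    - [0.2,-3.6,0]
    - [0.1,-3.6,0]
    - [0.1,-3.6,0]
    - [0.1,-3.6,0]
    - [0,-3.6,0]
    - [0,-2.4,0]
    - [0,-1.7,0]
  spin: [0,0,0,0,0,0,0,0,0,0,0,0,0,0,0,0,0,0,0,0]
  claw: 6.5

```text
time: 16.25
tcp_pos: [397.7, 326.1, 220.6]
tool_rot: [3.14, 0.004, 0.002]
force: [-0.4, -0.7, -0.8]
grip_width: 0.762
```

Run:
```python
from mk import *
d=grab('scene','s7');e=grab('top','t7');s=bot.state();print(s['tcp_pos'],s['force'])
I=np.hstack([tile(e['image'],386,259,8,400,280),tile(d['image'],215,127,8,400,280)])
J=np.hstack([tile(e['image'],173,250,8,400,300),tile(d['image'],364,222,6,400,300)])
cv2.imwrite('pics/v8.png',np.vstack([I,J]))
for P in((372.5,-328,6),(372.5,-328,39),(372.5,-328,44),(400,325,141)):print(proj(d,P),proj(e,P))
```

```text
[397.86889912 326.04566562 220.60993552] [-0.2251203  -0.3135254  -0.41613827]
[212.90639719 133.48763152] [382.98324247 259.7933567 ]
[212.27291345 126.3190665 ] [385.82967645 258.95408979]
[212.17485016 125.21025448] [386.27210311 258.82350078]
[369.76537806 208.4587103 ] [166.99043339 250.48291698]
```

View pics/v8.png

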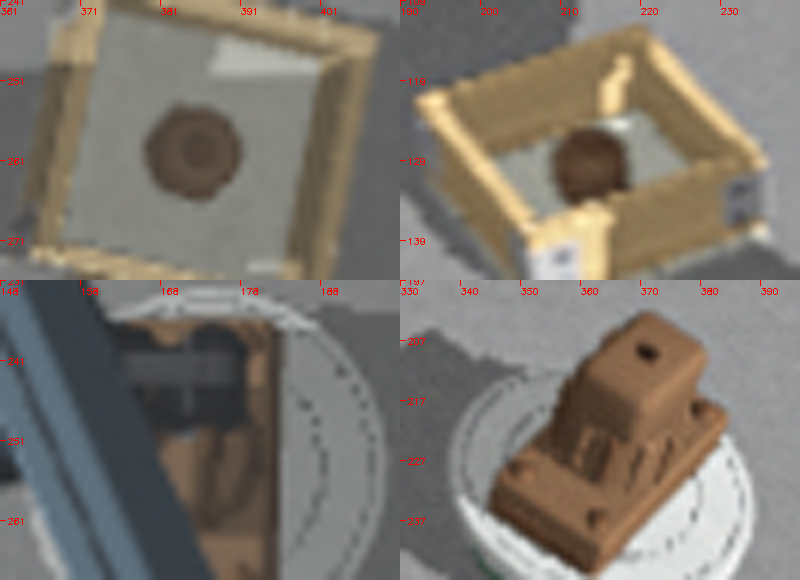

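The head stands upright in the small frame, with its knot at (385.3,259.3) against an expected (386,258.9), so it is off by about 2 mm. The torso on the stack is undisturbed. Next I grip the torso with tool z≈84.

send_rows:
  slide:
    - [0.2,0,1]
    - [0,0,2]
    - [0,0,3]
    - [0,0,3]
    - [0,0,2]
    - [0,0,1.5]
    - [0,0,0.8]
    - [0,0,0.4]
    - [0,0,0]
    - [0,0,0]
  spin: [0,0,0,0,0,0,0,0,0,0]

```text
time: 17.35
tcp_pos: [402.4, 324.5, 86.1]
tool_rot: [-3.141, -0.001, -0.001]
force: [0.1, 0.2, 0.8]
grip_width: 0.758
```

send_rows:
  slide:
    - [0,0,0]
    - [0,0,0]
    - [0,0,0]
    - [0,0,0]
    - [0,0,0]
    - [0,0,0]
    - [0,0,0]
    - [0,0,0]
  spin: [0,0,0,0,0,0,0,0]
  claw: 3.0
  grip_force: 30

```text
time: 18.15
tcp_pos: [402.5, 324.8, 86.4]
tool_rot: [-3.141, -0.002, -0.0]
force: [-0.1, -1.0, 5.4]
grip_width: 0.442
```

send_rows:
  slide:
    - [0,0,-0.2]
    - [0,0,-0.3]
    - [0,0,-0.5]
    - [0,0,-1]
    - [0,0,0]
    - [0,0,0]
  spin: [0,0,0,0,0,0]

```text
time: 18.75
tcp_pos: [402.2, 324.6, 106.0]
tool_rot: [-3.141, -0.001, -0.0]
force: [0.3, -0.2, -1.5]
grip_width: 0.44
```

The torso is held (gap 37.7 mm) and lifted, weight OK. Its base is at TCP+22.6, so it should be placed at TCP z≈-16.6 at (646.7,193.7).

send_rows:
  slide:
    - [0,0,-1]
    - [0,0,-2]
    - [0,0,-2]
    - [0,0,-1]
    - [0.8,0.4,0]
    - [1.7,0.9,0]
    - [2.5,1.3,0]
    - [3,1.6,0]
    - [3,1.6,0]
    - [3,1.6,0]
    - [3,1.6,0]
    - [3,1.6,0]
    - [2.3,1.3,0]
    - [1.5,0.8,0]
    - [0.7,0.4,0]
    - [0,0,0]
    - [0,0,0]
  spin: [0,0,0,0,0,0,0,0,0,0,0,0,0,0,0,0,0]

```text
time: 20.45
tcp_pos: [646.3, 193.2, 164.6]
tool_rot: [3.142, 0.002, -0.0]
force: [-0.3, 0.9, -0.6]
grip_width: 0.443
```

send_rows:
  slide:
    - [0,0,1]
    - [0,0,2]
    - [0,0,3]
    - [0,0,3]
    - [0,0,3]
    - [0,0,2]
    - [0,0,1.5]
    - [0,0,1]
    - [0,0,0.7]
    - [0,0,0.4]
    - [0,0,0.2]
    - [0,0,0]
    - [0,0,0]
  spin: [0,0,0,0,0,0,0,0,0,0,0,0,0]

```text
time: 21.75
tcp_pos: [647.4, 193.4, -11.7]
tool_rot: [-3.141, -0.001, -0.0]
force: [0.1, 0.1, -1.1]
grip_width: 0.442
```

send_rows:
  slide:
    - [0,0,0.2]
    - [0,0,0.1]
    - [0,0,0.1]
    - [0,0,0]
    - [0,0,0]
  spin: [0,0,0,0,0]

```text
time: 22.25
tcp_pos: [646.9, 193.4, -16.5]
tool_rot: [-3.142, -0.0, -0.0]
force: [-0.1, -0.4, -0.7]
grip_width: 0.438
```

send_rows:
  slide:
    - [0,0,0.1]
    - [0,0,0]
    - [0,0,0]
  spin: [0,0,0]

```text
time: 22.55
tcp_pos: [646.9, 193.4, -16.6]
tool_rot: [3.142, -0.0, -0.0]
force: [-1.5, -1.0, 5.5]
grip_width: 0.444
```

Floor contact. I'll release, rise and go back for the robe.

send_rows:
  slide:
    - [0,0,0]
    - [0,0,0]
    - [0,0,0]
    - [0,0,0]
    - [0,0,-0.5]
    - [0,0,-1]
    - [0,0,-2]
    - [0,0,-3]
    - [0,0,-3]
    - [0,0,-3]
    - [0,0,-3]
    - [0,0,-2]
    - [0,0,-1]
    - [0,0,0]
  spin: [0,0,0,0,0,0,0,0,0,0,0,0,0,0]
  claw: 6.0

```text
time: 23.95
tcp_pos: [647.9, 193.5, 169.9]
tool_rot: [-3.141, -0.004, -0.0]
force: [-0.3, 0.2, 0.6]
grip_width: 0.701
```

send_rows:
  slide:
    - [-0.8,-0.4,0]
    - [-1.7,-0.9,0]
    - [-2.5,-1.3,0]
    - [-3,-1.6,0]
    - [-3,-1.6,0]
    - [-3,-1.6,0]
    - [-3,-1.6,0]
    - [-3,-1.6,0]
    - [-2.4,-1.3,0]
    - [-1.5,-0.8,0]
    - [-0.8,-0.5,0]
    - [0,0,0]
    - [0,0,0]
    - [0,0,0]
  spin: [0,0,0,0,0,0,0,0,0,0,0,0,0,0]
  claw: 7.4

```text
time: 25.35
tcp_pos: [401.0, 325.0, 167.4]
tool_rot: [3.141, -0.0, -0.001]
force: [0.4, -0.1, -0.2]
grip_width: 0.866
```

Run:
```python
from mk import *
d=grab('scene','s8');e=grab('top','t8');s=bot.state();print(s['tcp_pos'],s['force'])
cv2.imwrite('pics/v9.png',np.vstack([np.hstack([tile(e['image'],217,176,6,400,300),tile(d['image'],270,260,6,400,300)]),np.hstack([tile(e['image'],173,250,6,400,300),tile(d['image'],364,222,6,400,300)])]))
for P in((644.3,193.7,38),(400,325,109)):print(proj(d,P),proj(e,P))
```

```text
[400.79675072 324.96036103 167.35475009] [-7.88485433e-01 -8.98224186e-01  7.04891653e-04]
[268.93427592 257.47090223] [216.3462993  175.91897661]
[366.93351476 216.0789105 ] [169.12245918 251.55286199]
```

View pics/v9.png

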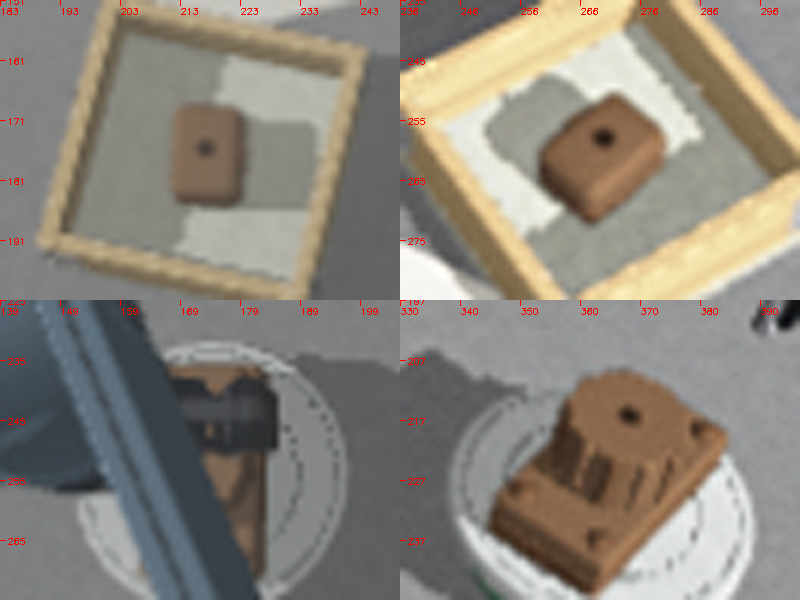

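The torso stands centred and upright in the large frame: dot at (216.9,175.2) against an expected (216.3,175.9). The robe dot is at (367.9,215.8), so it sits at about (399,326). I'll grip the robe at z≈58.

send_rows:
  slide:
    - [-0.1,-0.1,1]
    - [0,0,2]
    - [0,0,2.5]
    - [0,0,2]
    - [0,0,1.5]
    - [0,0,1]
    - [0,0,0.6]
    - [0,0,0.3]
    - [0,0,0]
    - [0,0,0]
  spin: [0,0,0,0,0,0,0,0,0,0]

```text
time: 26.45
tcp_pos: [399.4, 326.7, 59.1]
tool_rot: [-3.141, -0.001, -0.0]
force: [0.3, 0.7, -0.3]
grip_width: 0.869
```

send_rows:
  slide:
    - [0,0,0]
    - [0,0,0]
    - [0,0,0]
    - [0,0,0]
    - [0,0,0]
    - [0,0,0]
  spin: [0,0,0,0,0,0]
  claw: 5.0
  grip_force: 40

```text
time: 27.05
tcp_pos: [399.5, 326.7, 59.5]
tool_rot: [-3.141, -0.002, -0.0]
force: [-1.0, -0.9, 6.2]
grip_width: 0.659
```

send_rows:
  slide:
    - [0,0,-0.2]
    - [0,0,-0.3]
    - [0,0,-0.5]
    - [0,0,-1]
    - [0,0,0]
    - [0,0,0]
    - [0,0,0]
  spin: [0,0,0,0,0,0,0]

```text
time: 27.75
tcp_pos: [398.8, 326.4, 78.4]
tool_rot: [3.142, 0.0, -0.0]
force: [-0.2, -0.3, -1.6]
grip_width: 0.666
```

The robe is lifted and its weight reads as expected. Base at TCP+15.5, so it goes down at z≈-9.5 at (649,-197).

send_rows:
  slide:
    - [0,0,-1]
    - [0,0,-2]
    - [0,0,-3]
    - [0,0,-2]
    - [0,0,-1]
    - [0.5,1.0,0]
    - [1.0,2.1,0]
    - [1.5,3.2,0]
    - [1.6,3.3,0]
    - [1.6,3.3,0]
    - [1.6,3.3,0]
    - [1.6,3.3,0]
    - [1.6,3.3,0]
    - [1.6,3.3,0]
    - [1.6,3.3,0]
    - [1.6,3.3,0]
    - [1.6,3.3,0]
    - [1.6,3.3,0]
    - [1.6,3.3,0]
    - [1.6,3.3,0]
  spin: [0,0,0,0,0,0,0,0,0,0,0,0,0,0,0,0,0,0,0,0]

```text
time: 29.75
tcp_pos: [620.1, -134.7, 166.6]
tool_rot: [-3.141, 0.003, -0.001]
force: [1.3, -0.5, -1.5]
grip_width: 0.661
```

send_rows:
  slide:
    - [1.2,2.7,0]
    - [1.0,2.0,0]
    - [0.6,1.2,0]
    - [0.2,0.6,0]
    - [0,0,0]
    - [0,0,1]
    - [0,0,2]
    - [0,0,3]
    - [0,0,3]
    - [0,0,3]
    - [0,0,2]
    - [0,0,1.5]
    - [0,0,0.8]
    - [0,0,0.4]
    - [0,0,0]
    - [0,0,0]
  spin: [0,0,0,0,0,0,0,0,0,0,0,0,0,0,0,0]

```text
time: 31.35
tcp_pos: [651.6, -197.9, 2.7]
tool_rot: [3.141, -0.002, -0.0]
force: [-0.3, -0.2, -1.7]
grip_width: 0.664
```

send_rows:
  slide:
    - [-0.1,0,0.3]
    - [-0.1,0,0.4]
    - [0,0,0.2]
    - [0,0,0.1]
    - [0,0,0.1]
    - [0,0,0]
    - [0,0,0]
  spin: [0,0,0,0,0,0,0]

```text
time: 32.05
tcp_pos: [648.9, -197.7, -9.3]
tool_rot: [3.141, -0.0, -0.0]
force: [-1.9, -0.3, -0.1]
grip_width: 0.658
```

send_rows:
  slide:
    - [0,0,0.1]
    - [0,0,0.1]
    - [0,0,0]
    - [0,0,0]
  spin: [0,0,0,0]

```text
time: 32.45
tcp_pos: [648.9, -197.7, -9.4]
tool_rot: [3.141, -0.001, -0.0]
force: [-4.1, 1.8, 11.1]
grip_width: 0.662
```

Seated. Release, rise, return for the plinth.

send_rows:
  slide:
    - [0,0,-0.1]
    - [0,0,0]
    - [0,0,0]
    - [0,0,0]
    - [0,0,-0.5]
    - [0,0,-1]
    - [0,0,-2]
    - [0,0,-3]
    - [0,0,-3]
    - [0,0,-3]
    - [0,0,-2]
    - [0,0,-1]
    - [0,0,0]
  spin: [0,0,0,0,0,0,0,0,0,0,0,0,0]
  claw: 7.2

```text
time: 33.75
tcp_pos: [649.8, -198.1, 146.8]
tool_rot: [3.14, -0.004, -0.0]
force: [1.6, -0.2, 0.1]
grip_width: 0.846
```

send_rows:
  slide:
    - [-0.5,-1.0,0]
    - [-1.0,-2.1,0]
    - [-1.6,-3.3,0]
    - [-1.6,-3.3,0]
    - [-1.6,-3.3,0]
    - [-1.6,-3.3,0]
    - [-1.6,-3.3,0]
    - [-1.6,-3.3,0]
    - [-1.6,-3.3,0]
    - [-1.6,-3.3,0]
    - [-1.6,-3.3,0]
    - [-1.6,-3.3,0]
    - [-1.6,-3.3,0]
    - [-1.6,-3.3,0]
    - [-1.6,-3.3,0]
    - [-1.2,-2.7,0]
    - [-0.8,-2.0,0]
    - [-0.4,-1.1,0]
    - [-0.2,-0.4,0]
    - [0,0,0]
  spin: [0,0,0,0,0,0,0,0,0,0,0,0,0,0,0,0,0,0,0,0]

```text
time: 35.75
tcp_pos: [399.3, 324.2, 143.8]
tool_rot: [3.141, 0.001, 0.0]
force: [0.1, 0.1, -0.0]
grip_width: 0.843
```

Run:
```python
from mk import *
d=grab('scene','s9');e=grab('top','t9');s=bot.state();print(s['tcp_pos'],s['force'],s['grip_width'])
cv2.imwrite('pics/v10.png',np.vstack([np.hstack([tile(e['image'],339,173,6,400,300),tile(d['image'],176,190,6,400,300)]),np.hstack([tile(e['image'],173,250,6,400,300),tile(d['image'],360,226,6,400,300)])]))
for P in((649.2,-197.3,40),(649.2,-197.3,6),(400,325,75)):print(proj(d,P),proj(e,P))
```

```text
[400.07510491 323.6234662  144.17926506] [ 0.04145563 -0.20644666  0.28873337] 0.8463579882513412
[174.67092077 183.93928774] [339.66275045 172.53758594]
[176.20907585 191.30253047] [337.84610367 175.29908623]
[364.06862425 223.79699397] [171.28157101 252.63545402]
```

View pics/v10.png

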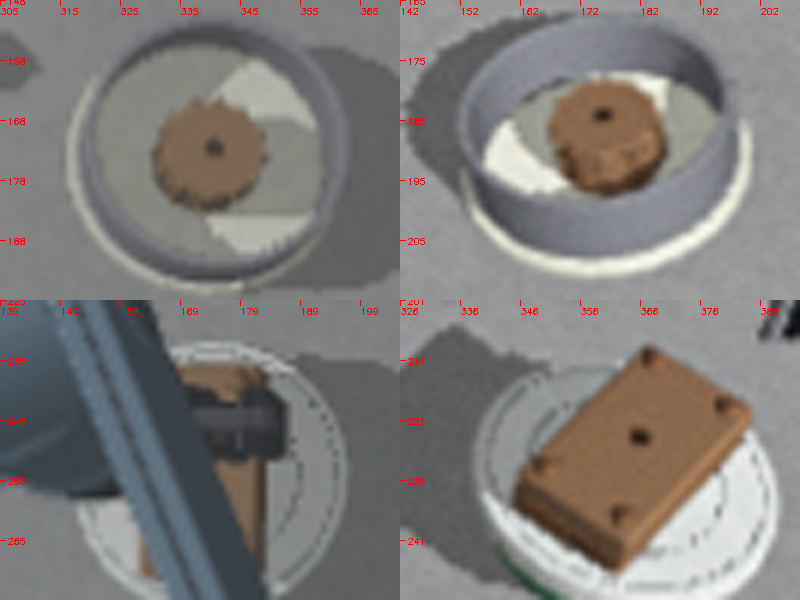

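The robe stands upright in the pipe frame: dot at (340.4,172.2) against an expected (339.7,172.5), about 2 mm off. The plinth is alone on the wheel with its dot at (365.8,223.4), so I'll grip it at z≈28.

send_rows:
  slide:
    - [-0.1,-0.1,1]
    - [0,0,2]
    - [0,0,2.5]
    - [0,0,2.5]
    - [0,0,1.8]
    - [0,0,1]
    - [0,0,0.5]
    - [0,0,0.3]
    - [0,0,0]
    - [0,0,0]
  spin: [0,0,0,0,0,0,0,0,0,0]

```text
time: 36.85
tcp_pos: [399.5, 325.7, 29.2]
tool_rot: [-3.141, -0.001, -0.0]
force: [0.7, -0.6, 0.2]
grip_width: 0.843
```

send_rows:
  slide:
    - [0,0,0]
    - [0,0,0]
    - [0,0,0]
    - [0,0,0]
    - [0,0,0]
    - [0,0,0]
  spin: [0,0,0,0,0,0]
  claw: 5.2
  grip_force: 60

```text
time: 37.45
tcp_pos: [399.6, 325.8, 29.7]
tool_rot: [-3.141, -0.002, -0.0]
force: [-0.6, -0.8, 4.8]
grip_width: 0.68
```

send_rows:
  slide:
    - [0,0,-0.2]
    - [0,0,-0.3]
    - [0,0,-0.5]
    - [0,0,-1]
    - [0,0,0]
    - [0,0,0]
    - [0,0,0]
  spin: [0,0,0,0,0,0,0]

```text
time: 38.15
tcp_pos: [398.8, 325.4, 48.4]
tool_rot: [3.142, 0.0, -0.0]
force: [-0.4, -0.5, -2.6]
grip_width: 0.68
```

The plinth is lifted (gap 58 mm, weight OK). I'll carry it to (459,-3) and turn it -20.9° for the frame.

send_rows:
  slide:
    - [0,0,-1]
    - [0,0,-2]
    - [0,0,-3]
    - [0,0,-2]
    - [0,0,-1]
    - [0.2,1.0,0]
    - [0.4,2.0,0]
    - [0.5,3.0,0]
    - [0.6,3.2,0]
    - [0.6,3.2,0]
    - [0.6,3.2,0]
    - [0.6,3.2,0]
    - [0.6,3.2,0]
    - [0.6,3.2,0]
    - [0.6,3.2,0]
    - [0.6,2.8,0]
    - [0.4,2.3,0]
    - [0.3,1.5,0]
    - [0.1,0.8,0]
    - [0,0,0]
  spin: [0,0,0,0,0,0,0,0,0,0,0,0,0,0,0,0,0,0,0,0]

```text
time: 40.15
tcp_pos: [465.1, -33.5, 137.5]
tool_rot: [-3.141, 0.002, -0.002]
force: [-0.7, 0.1, -3.2]
grip_width: 0.678
```

send_rows:
  slide:
    - [0,0,0]
    - [0,0,0]
    - [0,0,0]
    - [0,0,0]
    - [0,0,0]
    - [0,0,0]
    - [0,0,1]
    - [0,0,2]
    - [0,0,2.5]
    - [0,0,1.5]
    - [0,0,0]
    - [0,0,0]
  spin: [-2.9,-4,-5,-4,-3,-2,0,0,0,0,0,0]

```text
time: 41.35
tcp_pos: [465.4, -32.1, 68.1]
tool_rot: [-3.141, 0.001, 0.364]
force: [-0.3, -0.3, -3.6]
grip_width: 0.681
```

I miscounted the y travel by 3 cm, but the plinth is still well above the rim. The correction in tool axes is +0.4, -2.9 cm.

send_rows:
  slide:
    - [0.1,-0.5,0]
    - [0.1,-1,0]
    - [0.1,-0.9,0]
    - [0.1,-0.5,0]
    - [0,0,0]
    - [0,0,0]
    - [0,0,0]
  spin: [0,0,0,0,0,0,0]

```text
time: 42.05
tcp_pos: [459.5, -4.2, 68.6]
tool_rot: [3.141, -0.0, 0.365]
force: [-0.3, -0.1, -2.5]
grip_width: 0.68
```

Run:
```python
from fit import *
d=grab('scene','s10');e=grab('top','t10');s=bot.state();print(s['tcp_pos'],s['tool_rot'],s['force'])
I=cv2.resize(d['image'],None,fx=4,fy=4,interpolation=cv2.INTER_CUBIC)
p=s['tcp_pos'];w=s['tool_rot'][2];draw(I,d,rect(p[0],p[1],w,108,60,p[2]+15.5),(0,0,255));draw(I,d,rect(458.5,-3.2,.365,176,116,48),(255,0,0))
cx,cy=263,188
T=cv2.resize(e['image'],None,fx=4,fy=4,interpolation=cv2.INTER_CUBIC)
cv2.imwrite('pics/v11.png',np.hstack([I[cy*4-200:cy*4+200,cx*4-200:cx*4+200],T[234*4-200:234*4+200,280*4-200:280*4+200]]))
```

```text
[459.38483136  -4.32374433  68.53044128] [ 3.14147531e+00 -6.80405169e-05  3.64213564e-01] [-0.36033574  0.90652111 -2.65022474]
```

The picture limit is reached, so I continue by numbers. Pose is (459.4,-4.3), yaw 0.364, within about 1.5 mm of the frame centre. Lowering.

send_rows:
  slide:
    - [0,-0.1,1]
    - [0,0,2]
    - [0,0,2]
    - [0,0,1.2]
    - [0,0,0.7]
    - [0,0,0.4]
    - [0,0,0.2]
    - [0,0,0]
    - [0,0,0]
  spin: [0,0,0,0,0,0,0,0,0]

```text
time: 43.05
tcp_pos: [459.4, -3.2, -6.0]
tool_rot: [3.141, -0.001, 0.365]
force: [0.3, 0.1, -3.1]
grip_width: 0.682
```

send_rows:
  slide:
    - [0,0,0.1]
    - [0,0,0.1]
    - [0,0,0]
    - [0,0,0]
  spin: [0,0,0,0]

```text
time: 43.45
tcp_pos: [458.9, -3.1, -8.4]
tool_rot: [3.142, -0.0, 0.365]
force: [0.7, 0.2, -3.5]
grip_width: 0.681
```

send_rows:
  slide:
    - [0,0,0.1]
    - [0,0,0.05]
    - [0,0,0]
    - [0,0,0]
  spin: [0,0,0,0]

```text
time: 43.85
tcp_pos: [459.0, -3.1, -9.3]
tool_rot: [3.141, -0.0, 0.365]
force: [-1.6, -0.5, 6.2]
grip_width: 0.683
```

Seated (6 N). Release, rise and move clear for the check.

send_rows:
  slide:
    - [0,0,0]
    - [0,0,0]
    - [0,0,0]
    - [0,0,0]
    - [0,0,-0.5]
    - [0,0,-1]
    - [0,0,-2]
    - [0,0,-3]
    - [0,0,-3]
    - [0,0,-3]
    - [0,0,-3]
    - [0,0,-2]
    - [0,0,-1]
    - [0,0,0]
  spin: [0,0,0,0,0,0,0,0,0,0,0,0,0,0]
  claw: 6.9

```text
time: 45.25
tcp_pos: [459.7, -3.3, 176.7]
tool_rot: [3.14, -0.003, 0.365]
force: [0.4, -0.0, 0.2]
grip_width: 0.804
```

send_rows:
  slide:
    - [-0.5,1,0]
    - [-0.8,2,0]
    - [-1.2,3,0]
    - [-1.2,3,0]
    - [-1.2,3,0]
    - [-1.2,3,0]
    - [-1.2,3,0]
    - [-1.2,3,0]
    - [-1.2,3,0]
    - [-1.2,3,0]
    - [-1.2,3,0]
    - [-1.2,3,0]
    - [-1.2,3,0]
    - [-0.8,2,0]
    - [-0.4,1,0]
    - [0,0,0]
    - [0,0,0]
  spin: [0,0,0,0,0,0,0,0,0,0,0,0,0,0,0,0,0]

```text
time: 46.95
tcp_pos: [450.8, -422.4, 174.0]
tool_rot: [-3.139, 0.0, 0.364]
force: [0.5, 0.5, 0.5]
grip_width: 0.81
```

Run:
```python
from fit import *
d=grab('scene','sF');e=grab('top','tF');s=bot.state();print(s['tcp_pos'],s['force'])
F=dict(head=(372.5,-328,30,20),torso=(644.3,193.7,38,30),robe=(649.2,-197.3,40,35),plinth=(458.5,-3.2,36,60))
hsv=cv2.cvtColor(e['image'],cv2.COLOR_BGR2HSV)
m=((hsv[...,0]<18)&(hsv[...,1]>75)&(hsv[...,2]<135)).astype(np.uint8)
for n,(x,y,z,r) in F.items():
    u=proj(e,(x,y,z)).round().astype(int)
    k=np.zeros_like(m);cv2.circle(k,tuple(int(i) for i in u),int(r*.36)+6,1,-1)
    c,_=cv2.findContours(m&k,cv2.RETR_EXTERNAL,cv2.CHAIN_APPROX_NONE)
    if not c: print(n,'none');continue
    c=max(c,key=cv2.contourArea);R=cv2.minAreaRect(c);M=cv2.moments(c)
    print(n,'area',M['m00'],'rect',np.round(R[0],1),np.round(R[1],1),round(R[2],1),'mom->',at(e,M['m10']/M['m00'],M['m01']/M['m00'],z)[:2].round(1),'rect->',at(e,*R[0],z)[:2].round(1),'frame',(x,y))
    if n=='plinth':
        q=cv2.boxPoints(R);w=[at(e,*p,36)[:2] for p in q];v=[w[i+1]-w[i] for i in range(2)];v=max(v,key=np.linalg.norm);print('len',np.linalg.norm(v),'yaw',np.arctan2(v[1],v[0])%np.pi)
# finished figure: before/after difference
for a,b,t in(('top0','tF',(277,154)),('scene0','sF',(202,233))):
    A=load(a)['image'];B=load(b)['image'];x,y=t;D=cv2.absdiff(A,B)[y-16:y+16,x-12:x+12];print('figure diff',D.mean(),D.max())
```

```text
[ 451.24003922 -422.13139649  174.80788972] [-0.20749694 -0.51879294  0.08843252]
head area 31.0 rect [382.8 257.8] [4.9 9.9] 45.0 mom-> [ 376.4 -322.2] rect-> [ 377.2 -321. ] frame (372.5, -328)
torso area 100.5 rect [216.2 176.2] [ 8.7 14.4] 5.7 mom-> [644.2 194.2] rect-> [643.5 194.1] frame (644.3, 193.7)
robe area 182.0 rect [339.  172.5] [15. 16.] 90.0 mom-> [ 647.8 -196. ] rect-> [ 649.3 -195.2] frame (649.2, -197.3)
plinth area 568.0 rect [280.2 233.8] [33.6 18.4] 68.2 mom-> [457.2  -3.6] rect-> [457.5  -3.5] frame (458.5, -3.2)
len 104.17117922905344 yaw 0.3514865605116282
figure diff 2.974826388888889 5
figure diff 1.9817708333333333 11
```

```bash
python3 -c "
from h import *
print(workorder.job_done())"
```

```text
the job is handed in; nothing more can be done
None
```

All four sections were taken off the stack from the top and set down in their frames, and the job was handed in at about 47 s. No verdict was reported.

| Section | Frame | Last centre check |
|---|---|---|
| Head | Small square | about 2 mm off, measured by eye right after placing |
| Torso | Large square | within 1 mm |
| Robe | Round | about 2 mm off |
| Plinth | Oblong | about 1 mm off, turned 0.35 rad against 0.365 for the frame |

- **Finished figure:** the before and after pictures of it match, so it was not moved. The arm was clear of everything, and its force reading was about zero.
- **Head, final check failed:** in the last colour check the arm or its shadow mostly hid the head (31 px found), and it gave about 7 mm. I discounted that and relied on the earlier close crop. Nothing went near the head afterwards.
- **Fingertips higher than expected:** the images showed the open fingertips about 30 mm above the reported tool point, which the stated geometry does not explain. I worked from the images and the felt contacts instead. Each section touched its floor within about 0.2 mm of the height I predicted.
- **Plinth not viewed after placing:** I had used up the 16 pictures, so I checked it only by numbers from the top camera. I also miscounted its travel by about 3 cm on the way and corrected that above the rim before lowering.

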